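Cull the short vial, complete the set and close up the vial case

ROBOT

A 6-joint arm with a two-finger parallel gripper is mounted at the origin on a cart in front of the work surface, level with it; the furniture and walls round the work are solid. World frame = base frame: x ahead of the robot, y to its left, z up, the work surface at z = 0. Lengths are in m, angles in rad, forces in N, time in s.
With the tool pointing down it reaches from about 0.3 to 0.775 m from the base axis. Payload 14.6 kg.
Tool frame: the origin (TCP) lies midway between the tips of the shut fingers; the grasp point (between the pads) lies 19 mm behind it (r.tcp_to_grasp is the distance from the TCP to the grasp point, in m); z points along the fingers, y is the line along which they close (so a half turn about z gives the same grasp; the last joint's range is limited). The gripper opens to 94 mm and grips with 3 to 60 N. Pads are 16 mm wide; open, the fingers measure 119 mm over their backs; the gripper's body (75 mm by 177 mm) begins 78 mm behind the grasp point.
Start: joints at [1.273, 0.3, 1.521, -0, 1.321, -0.067], TCP at [0.126, 0.535, 0.205] pointing down, gripper open.
Joint ranges: [-3.03, 3.03], [-0.79, 2.21], [0.23, 2.52], [-1.04, 4.18], [0, 3.07], [-2.55, 2.55]. Speed limits (rad/s): [2.22, 2.22, 2.57, 3.14, 3.14, 3.14].

INTERFACE

Orientations are given as a unit quaternion [w, x, y, z].
In Python, from station import r, imaging, sense gives the robot as it stands (r), with the cameras (imaging) and the readings as plain functions.
- The arm moves only by the tool shift_gripper, called after "Emit:" as name(argument=value, ...) on one line, values as JSON. Schema: {"type":"object","properties":{"steps":{"type":"object","properties":{"segments":{"type":"array","items":{"type":"array","items":{"type":"number"},"minItems":6,"maxItems":6},"minItems":1,"maxItems":12}},"additionalProperties":false,"required":["segments"]},"jaw":{"type":"number"},"clamp_n":{"type":"number"},"only":{"type":"string"},"quiet":{"type":"boolean"},"lines":{"type":"string"}},"required":["steps"],"additionalProperties":false}. steps is an object whose key "segments" holds a list of rows, 1 to 12 of them, each of 6 numbers: dx, dy, dz in shares of the most that a row can go, 1 being 62.5 mm, then a rotation vector rx, ry, rz in parts of the range, where 1.0 means pi/2 rad; each row shifts and turns the commanded pose from where the row before left it, along the tool's axes as they then stand; what a row does not reach is not made up. A row lasts 1/8 s, in which the tool goes at most 0.0625 m and 0.188 rad, less where a joint would pass 70% of its speed; a pose out of reach is approached as far as the arm can. jaw is the finger opening in m, set as the call begins (left out keeps the last). The fingers move at their own pace and stop on an object; clamp_n is the grip in N (left out, the last holds). Time passes only in rows, so rows that do not move let the fingers close. The tool returns the time, the measured TCP pose, the force, the opening and the grip force at its end. only (a regular expression) keeps the lines of the reply that match it, lines (a string "A,B") keeps lines A to B, and quiet returns only ok. Input that does not fit is refused with a message, and nothing moves.
- sense(): the state, without advancing time (a new reading comes with each control period).
- imaging.get_image(name): name is "side" or "top" or "wrist"; returns the picture (420x560x3 uint8, red, green, blue); there is no depth.
- imaging.camera_model(name): a dict with "camera_matrix" (3x3 intrinsics, pixels), "k1" (the pictures are not rectified: a ray, as slopes to the right and down, at radius r is drawn at 1 + k1 r^2 times it, then the intrinsics apply), "rvec" (rotation vector, rad) and "tvec" (3), from world to camera coordinates, as OpenCV has them. Camera axes: x right, y down, z forward; pixel columns grow to the right and rows downward; lengths in m; the calibration is good to about 2 mm. A picture is of the moment at which its call begins: read the wrist's pose just before it. camera_model takes no time and is no camera call; for the wrist camera it gives the pose at the moment of the call.
- r.sign_off(): hands the job in; it is judged then, once.
The state is a dict: "t": time; "q": joint angles; "qvel": joint speeds; "effort": joint torques, N m; "ee_pos": TCP position; "eef_rot": TCP orientation; "force": force on the tool from outside, world axes, zero at the start; "torque": the same for the moment, N m; "opening": finger opening in m; "finger_force": force on a finger pad.
Only numpy, scipy, OpenCV 4.12 (cv2) and the standard library are available. Lean on these libraries where they do the work, as an engineer would, in place of code of your own. Each camera call takes 0.05 s, during which the arm holds its last target. There are 200 camera calls.

TASK

Take the one short vial out of the vial case and stand it upright in the shallow dish, then stand the spare tall vial from the bench in the pocket it leaves, so that the case holds six upright tall vials. Then shut the lid fully, and only after that bring the clamp fully down onto it. Leave the dish roughly where it is and do not knock or shift the beaker, the open jar and the bottles standing around.

Things in the scene. Friction and masses are not known exactly. Their poses are not given: they have to be found in the camera images.
- case: white vial case, fixed to the worktop, 116 (x) by 164 (y) by 20 mm high without its lid; origin at the centre of its underside on the worktop, x pointing away from the robot toward the lid hinge, y to the left toward the clamp, z up
- pockets (a point): middle of the case's pocket floor: 2 mm behind (+x) the case's origin and 4 mm above it, axes as the case. Six square pockets 34 mm wide, at x = +21 and -21 mm and y = -56, 0 and +56 mm from this point. Walls round them reach 16 mm above this floor, ribs between them 12 mm. At the start each pocket holds one standing vial, five tall and one short, in any arrangement
- lid (a joint): blue hollow lid, 50 mm deep, hinged on the far (+x) rim of the case: 0 is shut, about 1.6 to 1.95 rad (leaning back) at the start, 2.0 at most. It stays at any angle (stiff hinge, about 0.12 N m). The shut lid's top is 70 mm above the worktop
- lid_hinge (a point): middle of the lid's hinge axis, which runs along the case's y; 58 mm behind the case's origin, 20 mm up
- lid_handle (a point): middle of the black grip bar on the lid's front face: 36 mm long along the case's y, 12 mm thick, 26 mm off the face. With the lid shut it lies 142 mm in front of the hinge axis and 25 mm above it; the bar can be pinched at its two ends, so that it turns between the fingers while the lid swings
- clamp (a joint): steel hold-down clamp arm on the left (+y) side of the case, with a rubber pad and a red ball on its end: 0 is fully down with its pad on the shut lid, 1.0 to 1.3 rad (swung out to the left and low) at the start, 1.4 at most. It stays at any angle (stiff, about 0.08 N m)
- clamp_pivot (a point): the clamp's hinge axis, which runs along the case's x: 96 mm to the left (+y) of the case's origin, 30 mm up
- clamp_ball (a point): centre of the clamp's red ball, 22 mm diameter: with the clamp down it lies 16 mm to the left (+y) of the pivot and 85 mm above it; swung out by q it turns toward +y about the pivot. The ball can be pinched along the case's x, so that it turns between the fingers
- vial_a: capped glass-clear vial with a pale grey screw cap, 28 mm diameter and 60 mm tall (cap 24 mm across, top 12 mm), origin at the centre of its underside, z along its axis; stands in one of the case's pockets
- vial_b: capped glass-clear vial with a pale grey screw cap, 28 mm diameter and 60 mm tall (cap 24 mm across, top 12 mm), origin at the centre of its underside, z along its axis; stands in one of the case's pockets
- vial_c: capped glass-clear vial with a pale grey screw cap, 28 mm diameter and 60 mm tall (cap 24 mm across, top 12 mm), origin at the centre of its underside, z along its axis; stands in one of the case's pockets
- vial_d: capped glass-clear vial with a pale grey screw cap, 28 mm diameter and 60 mm tall (cap 24 mm across, top 12 mm), origin at the centre of its underside, z along its axis; stands in one of the case's pockets
- vial_e: capped glass-clear vial with a pale grey screw cap, 28 mm diameter and 60 mm tall (cap 24 mm across, top 12 mm), origin at the centre of its underside, z along its axis; stands in one of the case's pockets
- short_vial: the odd one: shorter capped vial with a blue cap, 24 mm diameter and 40 mm tall (cap 21 mm across, top 8 mm), stands in one of the case's pockets; origin at the centre of its underside, z along its axis
- spare_vial: capped glass-clear vial with a pale grey screw cap, 28 mm diameter and 60 mm tall (cap 24 mm across, top 12 mm), origin at the centre of its underside, z along its axis; stands on the worktop left or right of the case, between the beaker and the open jar, which stand about 85 mm from it along its own +x and -x
- dish: round orange shallow tray dish, 92 mm diameter, 14 mm high, 3 mm walls, floor 4 mm thick, loose, on the worktop on the other side of the case from the spare vial; origin at the centre of its underside
- beaker: small empty clear beaker, 57 mm diameter, 70 mm tall, bystander beside the spare vial; origin at the centre of its underside
- open_jar: open clear jar, 72 mm diameter, 86 mm tall, bystander beside the spare vial; origin at the centre of its underside
- bottle: clear bottle with a dark blue cap, 68 mm diameter, 130 mm tall, bystander about 120 mm behind the dish; origin at the centre of its underside
- small_bottle: small clear bottle with a dark blue cap, 52 mm diameter, 100 mm tall, bystander close to the right (-y) side of the case; origin at the centre of its underside

How it is judged:
By the outcome, as a careful person would: the job done as asked, in the order asked, and still so for the second after the job is handed in, with the robot touching nothing.
It also fails if it takes over 72 s, if anything falls off the work surface, if the arm or the gripper's body presses on something with over 40 N, if the wrist force passes 120 N, or if a joint passes its speed limit or range.

## Working session

There is one attempt and no reset: what is moved stays moved. The work goes in short steps, Python scripts to look and compute and a tool call to move; the robot and the scene stay as the last step left them, time stands still between calls to the robot, and variables do not carry over. Pictures are saved under pics/ and viewed, at most 10 in all, crops included, and the job is handed in when it is done.

```bash
ls; mkdir -p pics; python3 - <<'E'
from station import r, imaging, sense
import cv2
for n in("top","side"):
    cv2.imwrite(f"pics/{n}0.png",cv2.cvtColor(imaging.get_image(n),cv2.COLOR_RGB2BGR)); print(n,imaging.camera_model(n))
print(sense(), r.tcp_to_grasp)
E
```

```text
pics
station.py
top {'camera_matrix': array([[399.2628552 ,   0.        , 283.74655918],
       [  0.        , 399.2628552 , 217.93288901],
       [  0.        ,   0.        ,   1.        ]]), 'k1': -0.071144303168615, 'rvec': array([ 2.184431  , -2.12454207,  0.13874995]), 'tvec': array([0.01263151, 0.52078631, 1.20842659])}
side {'camera_matrix': array([[387.53529865,   0.        , 281.3519501 ],
       [  0.        , 387.53529865, 213.33463461],
       [  0.        ,   0.        ,   1.        ]]), 'k1': -0.05944402047851034, 'rvec': array([ 1.98102931, -0.52524953,  0.30347878]), 'tvec': array([-0.41340809,  0.21294761,  0.8567389 ])}
{'t': 0.1, 'q': array([ 1.27342320e+00,  3.00401770e-01,  1.52151818e+00, -9.46769502e-06,
        1.32068413e+00, -6.66183939e-02]), 'qvel': array([-0.00081475, -0.00138327, -0.00172936,  0.00101931, -0.00273926,
        0.00048072]), 'effort': array([ 6.91903733e-04, -5.32641470e+01, -3.53287375e+01,  7.09071779e-02,
        2.34822911e-02, -6.38648635e-05]), 'ee_pos': array([0.12573893, 0.53519637, 0.20495096]), 'eef_rot': array([-8.70202341e-05,  1.15120374e-01,  9.93351420e-01, -4.98191299e-04]), 'force': array([-0.51048689, -0.43538565, -0.17743641]), 'torque': array([ 0.03503246, -0.00100161,  0.00682146]), 'finger_force': 0.0, 'opening': 0.09429980163282689} 0.0188
```

View pics/top0.png

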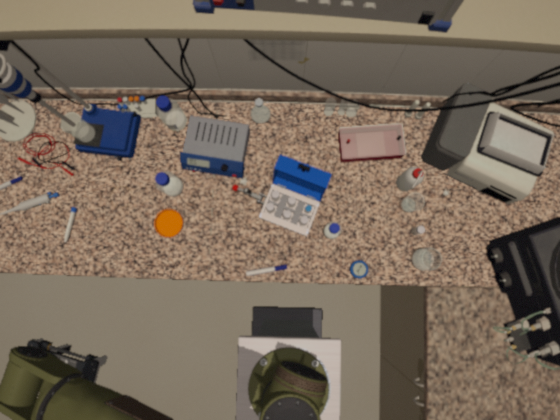

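View pics/side0.png

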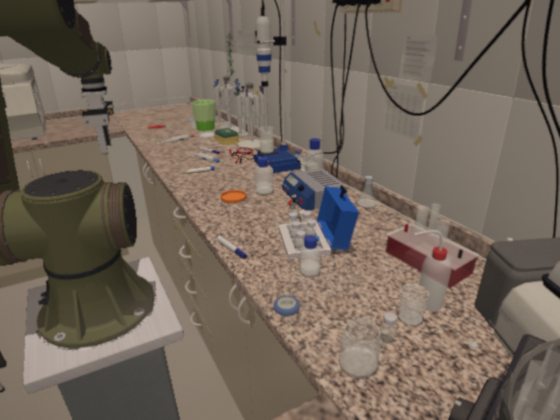

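The top view shows the case at about (290,210), dish (169,223), and spare between beaker and jar at about (420,230), on the right. I'll enlarge these.

```bash
python3 - <<'E'
import cv2,numpy as np
i=cv2.imread("pics/top0.png")
f=lambda x0,y0,x1,y1,s:cv2.resize(i[y0:y1,x0:x1],None,fx=s,fy=s,interpolation=cv2.INTER_CUBIC)
A=f(225,150,345,250,6);cv2.imwrite("pics/c1.png",A[:600])
B=np.hstack([f(390,180,450,280,5),f(140,165,220,265,5)]);cv2.imwrite("pics/c2.png",B)
E
```

```text
(no output)
```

View pics/c1.png

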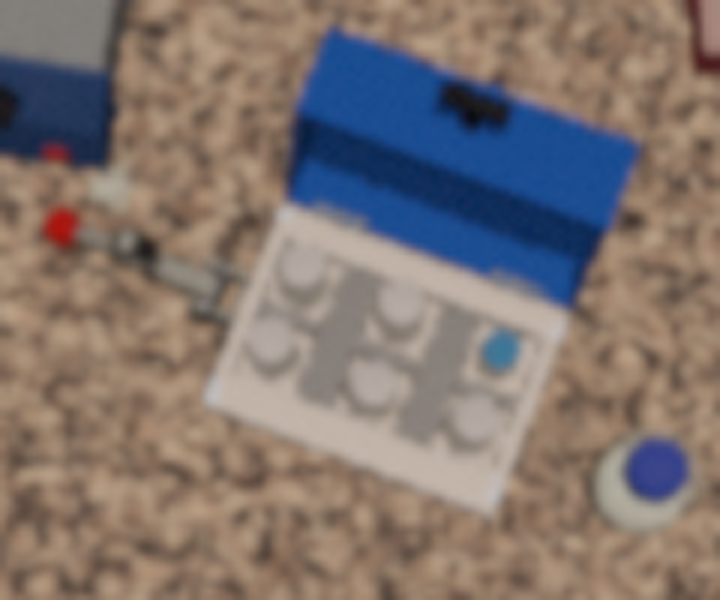

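View pics/c2.png

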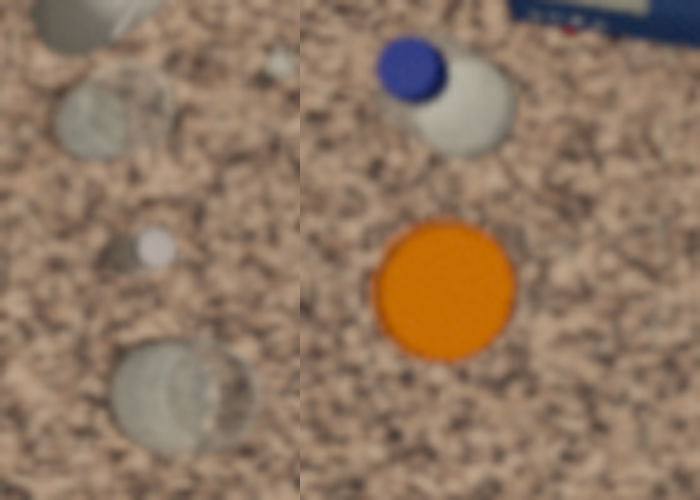

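Case crop: the blue cap is in the far-right pocket, at crop pixel (501,351). Red ball is at (62,228), handle at (473,103), and rim corners at (283,208), (210,402), (490,513), (566,318). In the second crop, spare cap is at (155,248), dish centre at (445,290).

```bash
cat > h.py <<'E'
import numpy as np,cv2
from scipy.optimize import least_squares,brentq
from scipy.spatial.transform import Rotation as Ro
from station import r, imaging, sense
def model(n): return imaging.camera_model(n)
def proj(m,P):
    c=np.atleast_2d(P)@Ro.from_rotvec(m["rvec"]).as_matrix().T+m["tvec"]
    s=c[:,:2]/c[:,2:]; s=s*(1+m["k1"]*(s**2).sum(1,keepdims=True))
    K=m["camera_matrix"]; return s*[K[0,0],K[1,1]]+K[:2,2]
def at_z(m,uv,z):
    return np.r_[least_squares(lambda p:(proj(m,[p[0],p[1],z])-uv).ravel(),[.5,0]).x,z]
def case(p,v): # case frame -> world, p=(x,y,yaw)
    v=np.atleast_2d(v);c,s=np.cos(p[2]),np.sin(p[2])
    return np.c_[p[0]+c*v[:,0]-s*v[:,1],p[1]+s*v[:,0]+c*v[:,1],v[:,2]]
def handle(q): a=np.arctan2(25,142)+q;R=np.hypot(142,25)/1e3;return [.058-R*np.cos(a),0,.02+R*np.sin(a)]
def ball(q): return [0,.096+.016*np.cos(q)+.085*np.sin(q),.03+.085*np.cos(q)-.016*np.sin(q)]
def down(yaw): # tool z down, tool y (closing line) at angle yaw in world
    y=np.array([np.cos(yaw),np.sin(yaw),0]);z=np.array([0,0,-1.]);return np.c_[np.cross(y,z),y,z]
def rel(p,R,tag=""):
    "turn first (rotvec), then shift in the turned axes"
    s=sense();w,x,y,z=s["eef_rot"];R0=Ro.from_quat([x,y,z,w]).as_matrix()
    print(tag,"turn",Ro.from_matrix(R0.T@R).as_rotvec().round(4),"then shift",(R.T@(np.array(p)-s["ee_pos"])).round(4))
E
cat > m.py <<'E'
from h import *
m=model("top")
f=lambda u,v,s,x,y:np.array([(u+.5)/s-.5+x,(v+.5)/s-.5+y])
C=lambda u,v:f(u,v,6,225,150); D=lambda u,v:f(u,v,5,390,180); G=lambda u,v:f(u-300,v,5,140,165)
obs=[((.058,.082,.02),C(283,208)),((-.058,.082,.02),C(210,402)),((-.058,-.082,.02),C(490,513)),((.058,-.082,.02),C(566,318))]
for (i,j),uv in {(1,1):(302,268),(-1,1):(270,340),(1,0):(400,303),(-1,0):(373,380),(-1,-1):(475,417)}.items():
    obs.append(((.002+.021*i,.056*j,.064),C(*uv)))
obs.append(((.023,-.056,.044),C(501,350)))
V=np.array([o[0] for o in obs]);U=np.array([o[1] for o in obs])
s=least_squares(lambda p:(proj(m,case(p,V))-U).ravel(),[.5,0,-.3]);P=s.x
print("case",P,"\nresid",s.fun.reshape(-1,2).round(1).tolist())
for n,fn,uv in(("lid",handle,C(473,103)),("clamp",ball,C(62,228))):
    t=least_squares(lambda q:(proj(m,case(P,fn(q[0])))-uv).ravel(),[1.3]);print(n,t.x,t.fun,case(P,fn(t.x[0])))
for n,uv,z in(("short",C(501,350),.044),("spare",D(155,248),.06),("dish",G(445,290),.014),("beaker",D(92,122),.0),("beakertop",D(130,105),.07),("jar",D(167,398),0),("sb",C(657,468),.1),("bottle",G(412,70),.13)): print(n,at_z(m,uv,z).round(4))
E
python3 m.py
```

```text
case [ 0.54961497  0.01184076 -0.34308911] 
resid [[-0.4, -0.9], [-1.7, 0.4], [0.3, 0.8], [0.7, -0.8], [-0.2, -0.5], [0.1, 0.1], [0.5, 0.2], [0.0, 0.1], [0.2, 0.5], [0.4, -0.1]]
lid [1.76824255] [0.01527903 0.00635981] [[ 0.65355243 -0.0252874   0.1543369 ]]
clamp [1.26940835] [-0.21207705  0.01679114] [[0.61081184 0.18315676 0.0399531 ]]
short [ 0.5522 -0.0474  0.044 ]
spare [ 0.4937 -0.3926  0.06  ]
dish [0.4977 0.3919 0.014 ]
beaker [ 0.5812 -0.3733  0.    ]
beakertop [ 0.5803 -0.3751  0.07  ]
jar [ 0.4045 -0.4199  0.    ]
sb [ 0.4872 -0.1217  0.1   ]
bottle [0.6138 0.3861 0.13  ]
```

Fit is good (residuals under 2 px; short vial agrees to about 1 mm with the model). Now hovering over the short vial.

```bash
cat >> h.py <<'E'
P=np.array([0.54961497,0.01184076,-0.34308911])
E
python3 - <<'E'
from h import *
p=case(P,[.023,-.056,.2])[0];print(p);rel(p,down(P[2]+np.pi/2))
E
```

```text
[ 0.55243625 -0.04863271  0.2       ]
 turn [-0.001  -0.      0.1123] then shift [-0.5982 -0.4063  0.005 ]
```

The rows are not in the units I measure in: shifts go in shares of 62.5 mm and turns go in shares of pi/2 rad. I convert before sending: -0.05 m is -0.8, -0.034 m is -0.544, 0.112 rad is 0.0713.

Emit:
shift_gripper(steps={"segments":[[0,0,0,-0.0006,0,0.0713],[-0.8,-0.544,0,0,0,0],[-0.8,-0.544,0,0,0,0],[-0.8,-0.544,0,0,0,0],[-0.8,-0.544,0,0,0,0],[-0.8,-0.544,0,0,0,0],[-0.8,-0.544,0,0,0,0],[-0.8,-0.544,0,0,0,0],[-0.8,-0.544,0,0,0,0],[-0.8,-0.544,0,0,0,0],[-0.8,-0.544,0,0,0,0],[-0.8,-0.544,0,0,0,0]]}, jaw=0.05, clamp_n=30)

```text
t: 1.6
ee_pos: [0.5189, -0.0036, 0.2049]
eef_rot: [-0.0, 0.171, 0.985, 0.001]
force: [0.5, 0.8, -0.8]
opening: 0.0499
finger_force: 0.0
```

```bash
python3 - <<'E'
from h import *
p=case(P,[.023,-.056,.2])[0];rel(p,down(P[2]+np.pi/2))
m=model("wrist")
print(proj(m,case(P,[.023,-.056,.044])),proj(m,case(P,[-.019,-.056,.064])))
cv2.imwrite("pics/w1.png",cv2.cvtColor(imaging.get_image("wrist"),cv2.COLOR_RGB2BGR))
E
```

```text
 turn [ 0.001  -0.0002  0.0001] then shift [-0.0467 -0.0311  0.0049]
[[248.12551035 233.83116421]] [[245.33042412 199.58385511]]
```

View pics/w1.png

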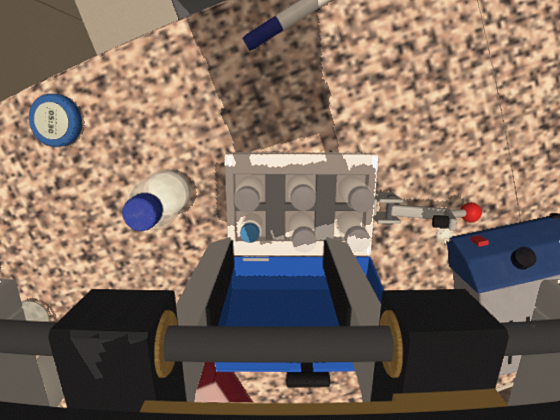

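The wrist view shows the blue cap near (250,232), predicted (248,234). I'll enlarge it and overlay predictions to check the case pose.

```bash
cat > ov.py <<'E'
from h import *
i=cv2.imread("pics/w1.png")[140:265,215:395];i=cv2.resize(i,None,fx=4.4,fy=4.4,interpolation=cv2.INTER_CUBIC)
m=model("wrist")
for v in [(.058,.082,.02),(-.058,.082,.02),(-.058,-.082,.02),(.058,-.082,.02),(.023,-.056,.044)]+[(.002+.021*a,.056*b,.064) for a in(1,-1) for b in (1,0,-1) if (a,b)!=(1,-1)]:
    u=proj(m,case(P,v))[0];q=((u-[215,140]+.5)*4.4-.5).round().astype(int);cv2.drawMarker(i,tuple(int(k) for k in q),(0,255,0),0,14,1)
cv2.imwrite("pics/ov.png",i)
E
python3 ov.py
```

```text
(no output)
```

View pics/ov.png

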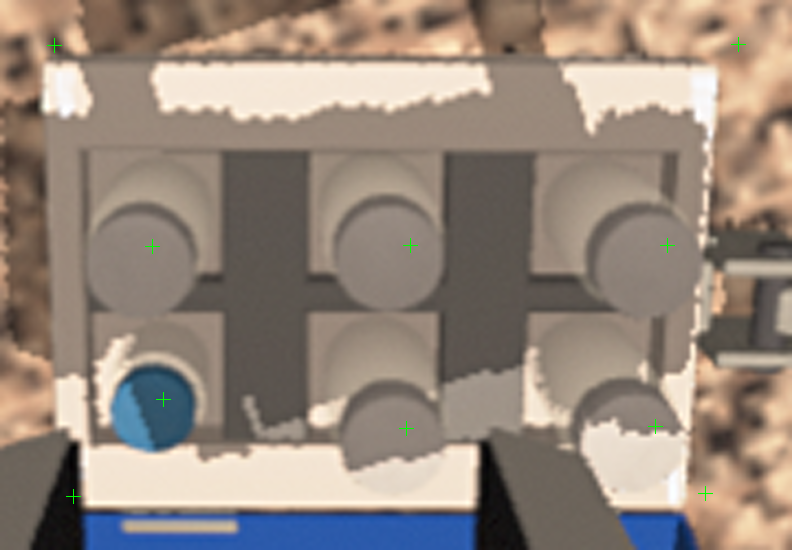

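The mismatch comes from the arm still settling. With the pose read just before the picture, caps and corners agree within about 1.5 mm and no mean offset. Proceeding.

```bash
python3 - <<'E'
from h import *
p=case(P,[.023,-.056,.1])[0];rel(p,down(P[2]+np.pi/2))
E
```

```text
turn [-0.0001  0.0005 -0.0027] then shift [-0.0427 -0.0276  0.1044]
```

Scaled: 0.052 m is 0.832, -0.022 m is -0.352, -0.002 rad is -0.0013.

Emit:
shift_gripper(steps={"segments":[[-0.352,-0.224,0,0,0,-0.0013],[-0.336,-0.2176,0,0,0,0],[0,0,0.832,0,0,0],[0,0,0.832,0,0,0],[0,0,0,0,0,0],[0,0,0,0,0,0]]}, jaw=0.05, clamp_n=30)

```text
t: 2.4
ee_pos: [0.5503, -0.042, 0.103]
eef_rot: [0.001, 0.17, 0.986, 0.001]
force: [0.2, 0.9, 0.8]
opening: 0.0501
finger_force: 0.0
```

```bash
python3 - <<'E'
from h import *
p=case(P,[.023,-.056,.024])[0];rel(p,down(P[2]+np.pi/2))
E
```

```text
 turn [0.0014 0.0021 0.0024] then shift [-0.0042 -0.0055  0.079 ]
```

Scaled: 0.02 m is 0.32, -0.0055 m is -0.088.

Emit:
shift_gripper(steps={"segments":[[-0.0672,-0.088,0.32,0,0,0],[0,0,0,0,0,0]]}, jaw=0.05, clamp_n=30)

```text
t: 2.65
ee_pos: [0.5519, -0.0488, 0.0822]
eef_rot: [0.001, 0.17, 0.985, 0.0]
force: [-0.1, -0.3, 0.2]
opening: 0.05
finger_force: 0.0
```

```bash
python3 - <<'E'
from h import *
p=case(P,[.023,-.056,.024])[0];rel(p,down(P[2]+np.pi/2));print(sense()["qvel"].round(4))
E
```

```text
 turn [0.0012 0.001  0.002 ] then shift [-0.0004  0.0003  0.0582]
[ 0.0063 -0.0184 -0.0102  0.0018  0.0145  0.0059]
```

Aligned. Descend and grip.

Scaled: 0.03 m is 0.48, 0.02 m is 0.32.

Emit:
shift_gripper(steps={"segments":[[0,0,0.48,0,0,0],[0,0,0.32,0,0,0],[0,0,0.128,0,0,0],[0,0,0,0,0,0]]}, jaw=0.05, clamp_n=20)

```text
t: 3.15
ee_pos: [0.552, -0.0485, 0.0241]
eef_rot: [0.001, 0.17, 0.986, 0.001]
force: [-0.6, -0.0, 0.6]
opening: 0.0499
finger_force: 0.0
```

Emit:
shift_gripper(steps={"segments":[[0,0,0,0,0,0],[0,0,0,0,0,0],[0,0,0,0,0,0],[0,0,0,0,0,0]]}, jaw=0.0, clamp_n=20)

```text
t: 3.65
ee_pos: [0.5518, -0.0485, 0.0234]
eef_rot: [0.0, 0.17, 0.986, 0.001]
force: [-0.5, 0.5, 2.8]
opening: 0.0232
finger_force: 20.0
```

Scaled: -0.05 m is -0.8, -0.03 m is -0.48, -0.17 rad is -0.1082.

Emit:
shift_gripper(steps={"segments":[[0,0,-0.32,0,0,0],[0,0,-0.8,0,0,0],[0,0,-0.8,0,0,0],[0,0,-0.48,0,0,0],[0,0,0,0,0,-0.1082],[0,0,0,0,0,-0.1082],[0,0,0,0,0,0]]})

```text
t: 4.53
ee_pos: [0.5514, -0.0487, 0.1729]
eef_rot: [0.0, 0.001, 1.0, 0.0]
force: [-1.0, -0.3, -0.7]
opening: 0.0233
finger_force: 20.0
```

```bash
python3 - <<'E'
from h import *
rel([.4977,.3919,.1],down(np.pi/2))
E
```

```text
 turn [ 0.001   0.     -0.0019] then shift [0.0537 0.4406 0.0729]
```

Scaled: 0.05 m is 0.8, 0.0406 m is 0.6496.

Emit:
shift_gripper(steps={"segments":[[0.096,0.8,0,0,0,0],[0.096,0.8,0,0,0,0],[0.096,0.8,0,0,0,0],[0.096,0.8,0,0,0,0],[0.096,0.8,0,0,0,0],[0.096,0.8,0,0,0,0],[0.096,0.8,0,0,0,0],[0.096,0.8,0,0,0,0],[0.0912,0.6496,0,0,0,0],[0,0,0.8,0,0,0],[0,0,0,0,0,0],[0,0,0,0,0,0]]})

```text
t: 6.02
ee_pos: [0.4988, 0.392, 0.1251]
eef_rot: [0.001, 0.002, 1.0, 0.001]
force: [-0.6, 0.2, -0.1]
opening: 0.0237
finger_force: 20.0
```

```bash
python3 - <<'E'
from h import *
rel([.4977,.3919,.025],down(np.pi/2))
E
```

```text
 turn [ 0.0017  0.0014 -0.0032] then shift [ 1.100e-03 -1.000e-04  1.001e-01]
```

Scaled: 0.05 m is 0.8, 0.035 m is 0.56.

Emit:
shift_gripper(steps={"segments":[[0.016,0,0.8,0,0,0],[0,0,0.56,0,0,0],[0,0,0.192,0,0,0],[0,0,0.04,0,0,0],[0,0,0.016,0,0,0],[0,0,0.016,0,0,0],[0,0,0,0,0,0]]})

```text
t: 6.9
ee_pos: [0.4978, 0.3925, 0.0234]
eef_rot: [0.001, 0.0, 1.0, 0.001]
force: [0.2, 0.2, 4.6]
opening: 0.0234
finger_force: 20.0
```

Contact felt (4.6 N). Release and lift, then go to the spare.

Emit:
shift_gripper(steps={"segments":[[0,0,0,0,0,0],[0,0,0,0,0,0],[0,0,0,0,0,0]]}, jaw=0.045)

```text
t: 7.28
ee_pos: [0.4972, 0.3921, 0.0219]
eef_rot: [0.0, 0.0, 1.0, 0.0]
force: [-0.1, -0.2, -0.9]
opening: 0.0444
finger_force: 0.0
```

Emit:
shift_gripper(steps={"segments":[[0,0,-0.32,0,0,0],[0,0,-0.8,0,0,0],[0,0,-0.96,0,0,0],[0,0,-0.8,0,0,0],[0,0,0,0,0,0]]}, jaw=0.05)

```text
t: 7.9
ee_pos: [0.4983, 0.3927, 0.2079]
eef_rot: [0.004, 0.0, 1.0, 0.003]
force: [-0.4, 0.3, -0.8]
opening: 0.0501
finger_force: 0.0
```

```bash
python3 - <<'E'
from h import *
rel([.4937,-.3926,.2],down(np.pi/2))
cv2.imwrite("pics/dish.png",cv2.cvtColor(imaging.get_image("wrist"),cv2.COLOR_RGB2BGR))
E
```

```text
 turn [ 0.0059  0.0074 -0.0008] then shift [ 0.0046 -0.7853  0.0079]
```

View pics/dish.png

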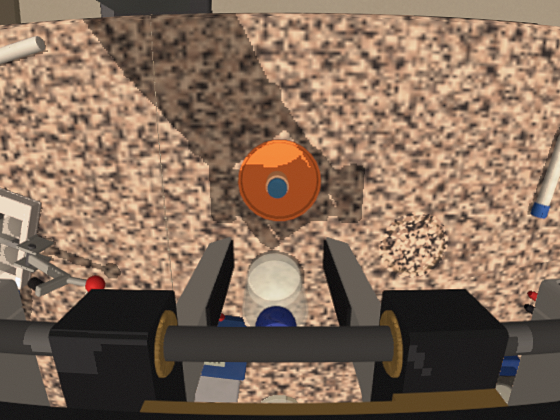

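Short vial stands upright in the dish centre (cap at (277,187)). On to the spare.

Scaled: -0.06 m is -0.96.

Emit:
shift_gripper(steps={"segments":[[0,-0.96,0,0,0,0],[0,-0.96,0,0,0,0],[0,-0.96,0,0,0,0],[0,-0.96,0,0,0,0],[0,-0.96,0,0,0,0],[0,-0.96,0,0,0,0],[0,-0.96,0,0,0,0],[0,-0.96,0,0,0,0],[0,-0.96,0,0,0,0],[0,-0.96,0,0,0,0],[0,-0.96,0,0,0,0],[0,-0.96,0,0,0,0]]})

```text
t: 9.45
ee_pos: [0.4958, -0.3298, 0.2005]
eef_rot: [-0.0, 0.0, 1.0, 0.001]
force: [0.7, -0.5, 0.7]
opening: 0.0501
finger_force: 0.0
```

Emit:
shift_gripper(steps={"segments":[[0.032,-0.64,0,0,0,0],[0.0416,-0.4,0,0,0,0],[0,0,0,0,0,0],[0,0,0,0,0,0],[0,0,0,0,0,0]]})

```text
t: 10.07
ee_pos: [0.4922, -0.392, 0.2012]
eef_rot: [0.0, -0.0, 1.0, 0.001]
force: [-0.2, -0.1, -0.6]
opening: 0.05
finger_force: 0.0
```

```bash
python3 - <<'E'
from h import *
rel([.4937,-.3926,.1],down(np.pi/2))
m=model("wrist")
print(proj(m,[.4937,-.3926,.06]))
cv2.imwrite("pics/w2.png",cv2.cvtColor(imaging.get_image("wrist"),cv2.COLOR_RGB2BGR)[100:300,180:400].repeat(3,0).repeat(3,1))
E
```

```text
 turn [0.0011 0.0002 0.0003] then shift [-0.0015 -0.0006  0.1012]
[[277.30440866 196.09022886]]
```

View pics/w2.png

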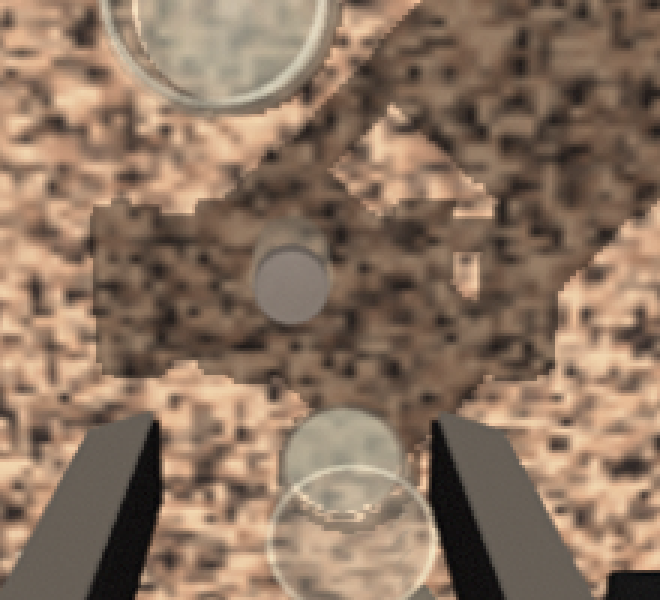

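Cap at (277.3,195), predicted (277.3,196): within 1 mm. Descend and grip.

Scaled: 0.06 m is 0.96, 0.05 m is 0.8.

Emit:
shift_gripper(steps={"segments":[[-0.008,-0.0096,0.8,0,0,0],[0,0,0.96,0,0,0],[0,0,0.72,0,0,0],[0,0,0.336,0,0,0],[0,0,0,0,0,0],[0,0,0,0,0,0]]}, jaw=0.05, clamp_n=20)

```text
t: 10.88
ee_pos: [0.4934, -0.3942, 0.0273]
eef_rot: [0.001, 0.0, 1.0, -0.001]
force: [-0.7, -0.2, 0.8]
opening: 0.0502
finger_force: 0.0
```

Emit:
shift_gripper(steps={"segments":[[0,0,0,0,0,0],[0,0,0,0,0,0],[0,0,0,0,0,0],[0,0,0,0,0,0]]}, jaw=0.0, clamp_n=25)

```text
t: 11.38
ee_pos: [0.4927, -0.3936, 0.0257]
eef_rot: [0.0, 0.0, 1.0, 0.0]
force: [0.1, 1.7, 4.7]
opening: 0.0275
finger_force: 25.0
```

Scaled: -0.06 m is -0.96, -0.05 m is -0.8, 0.17 rad is 0.1082.

Emit:
shift_gripper(steps={"segments":[[0,0,-0.32,0,0,0],[0,0,-0.8,0,0,0],[0,0,-0.96,0,0,0],[0,0,-0.32,0,0,0.1082],[0,0,0,0,0,0.1082],[0,0,0,0,0,0]]})

```text
t: 12.12
ee_pos: [0.4924, -0.3936, 0.1762]
eef_rot: [0.0, 0.169, 0.986, 0.0]
force: [0.7, 0.4, -0.2]
opening: 0.0271
finger_force: 25.0
```

```bash
python3 - <<'E'
from h import *
rel(case(P,[.023,-.056,.13])[0],down(P[2]+np.pi/2))
E
```

```text
 turn [0.0006 0.0007 0.0034] then shift [0.0595 0.3451 0.0462]
```

Scaled: 0.0576 m is 0.9216, 0.0575 m is 0.92, 0.003 rad is 0.0019.

Emit:
shift_gripper(steps={"segments":[[0.16,0.92,0,0,0,0.0019],[0.16,0.92,0,0,0,0],[0.16,0.92,0,0,0,0],[0.16,0.92,0,0,0,0],[0.16,0.92,0,0,0,0],[0.152,0.9216,0,0,0,0],[0,0,0.64,0,0,0],[0,0,0,0,0,0],[0,0,0,0,0,0],[0,0,0,0,0,0]]})

```text
t: 13.38
ee_pos: [0.5531, -0.0493, 0.1369]
eef_rot: [0.001, 0.171, 0.985, 0.001]
force: [-0.1, 0.4, -0.2]
opening: 0.0271
finger_force: 25.0
```

```bash
python3 - <<'E'
from h import *
rel(case(P,[.023,-.056,.0297])[0],down(P[2]+np.pi/2))
E
```

```text
 turn [ 0.0013  0.0018 -0.0008] then shift [0.0008 0.0004 0.1072]
```

Scaled: 0.045 m is 0.72, 0.035 m is 0.56.

Emit:
shift_gripper(steps={"segments":[[0.008,0.0048,0.72,0,0,0],[0,0,0.56,0,0,0],[0,0,0,0,0,0],[0,0,0,0,0,0]]})

```text
t: 13.88
ee_pos: [0.5532, -0.0485, 0.0574]
eef_rot: [0.001, 0.171, 0.985, 0.001]
force: [-0.5, -0.5, -0.3]
opening: 0.0274
finger_force: 25.0
```

```bash
python3 - <<'E'
from h import *
rel(case(P,[.023,-.056,.0297])[0],down(P[2]+np.pi/2))
E
```

```text
 turn [ 0.0014  0.0022 -0.0009] then shift [ 0.0006 -0.0004  0.0277]
```

Scaled: 0.01 m is 0.16, 0.008 m is 0.128.

Emit:
shift_gripper(steps={"segments":[[0.008,-0.0048,0.16,0,0,0],[0,0,0.128,0,0,0],[0,0,0.096,0,0,0],[0,0,0.048,0,0,0],[0,0,0.016,0,0,0],[0,0,0,0,0,0]]})

```text
t: 14.62
ee_pos: [0.5524, -0.0481, 0.0294]
eef_rot: [0.001, 0.171, 0.985, 0.001]
force: [-7.3, 1.3, 20.8]
opening: 0.027
finger_force: 25.0
```

Scaled: -0.0015 m is -0.024.

Emit:
shift_gripper(steps={"segments":[[0,0,-0.024,0,0,0],[0,0,0,0,0,0]]})

```text
t: 14.88
ee_pos: [0.552, -0.0482, 0.0295]
eef_rot: [0.0, 0.171, 0.985, 0.001]
force: [-1.8, 0.2, 7.4]
opening: 0.0269
finger_force: 25.0
```

Emit:
shift_gripper(steps={"segments":[[0,0,0,0,0,0],[0,0,0,0,0,0]]}, jaw=0.04)

```text
t: 15.12
ee_pos: [0.5515, -0.0482, 0.0287]
eef_rot: [-0.0, 0.171, 0.985, 0.0]
force: [-0.2, 0.7, 0.3]
opening: 0.0396
finger_force: 0.0
```

Emit:
shift_gripper(steps={"segments":[[0,0,-0.32,0,0,0],[0,0,-0.8,0,0,0],[0,0,-0.96,0,0,0],[0.32,0,-0.48,0,0,0],[0.64,0,0,0,0,0],[0,0,0,0,0,0],[0,0,0,0,0,0]]})

```text
t: 16.0
ee_pos: [0.4955, -0.0282, 0.189]
eef_rot: [0.0, 0.171, 0.985, 0.0]
force: [0.1, -0.2, -0.2]
opening: 0.0399
finger_force: 0.0
```

```bash
python3 - <<'E'
from h import *
m=model("wrist")
I=cv2.cvtColor(imaging.get_image("wrist"),cv2.COLOR_RGB2BGR)
print(proj(m,case(P,[.023,-.056,.064])),proj(m,case(P,[.002,0,.064])))
q=1.768;print(case(P,handle(q)))
cv2.imwrite("pics/w3.png",np.vstack([I[100:,100:500]]).repeat(1,0))
E
```

```text
[[277.85373677 260.03220995]] [[337.21739404 239.28086917]]
[[ 0.65352174 -0.02527644  0.1543496 ]]
```

View pics/w3.png

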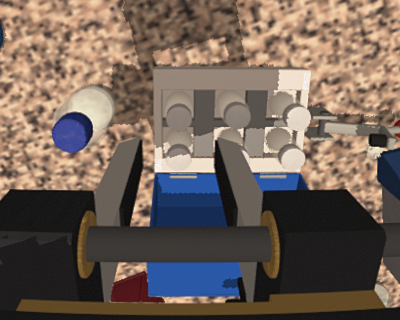

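The spare stands in the far-right pocket (cap at full-frame (280,257) against predicted (278,260)), with six upright grey caps. Now the lid.

```bash
python3 - <<'E'
from h import *
rel(case(P,handle(1.768))[0]-[0,0,.015],down(P[2]+np.pi/2))
h=np.array([handle(q) for q in np.linspace(1.768,0,22)]);d=np.diff(h,axis=0)*1e3
print(np.c_[-d[:,0],-d[:,2]].round(1).tolist())
E
```

```text
turn [ 0.001  -0.0001 -0.0009] then shift [-0.1477  0.056   0.0495]
[[11.5, -3.9], [11.8, -2.9], [12.0, -1.9], [12.1, -0.9], [12.1, 0.1], [12.1, 1.1], [11.9, 2.1], [11.7, 3.1], [11.4, 4.1], [11.0, 5.0], [10.6, 6.0], [10.0, 6.8], [9.4, 7.6], [8.8, 8.4], [8.0, 9.1], [7.2, 9.8], [6.4, 10.3], [5.5, 10.8], [4.6, 11.2], [3.6, 11.6], [2.6, 11.9]]
```

Emit:
shift_gripper(steps={"segments":[[-0.8,0.32,-0.08,0,0,0],[-0.8,0.32,0,0,0,0],[-0.7632,0.256,0,0,0,0],[0,0,0,0,0,0],[0,0,0,0,0,0],[0,0,0,0,0,0]]}, jaw=0.056, clamp_n=10)

```text
t: 16.8
ee_pos: [0.6525, -0.0253, 0.1946]
eef_rot: [0.0, 0.171, 0.985, 0.001]
force: [0.5, -0.4, 0.8]
opening: 0.0565
finger_force: 0.0
```

```bash
python3 - <<'E'
from h import *
rel(case(P,handle(1.768))[0]-[0,0,.015],down(P[2]+np.pi/2))
E
```

```text
 turn [ 0.0011  0.0005 -0.0009] then shift [-0.0009  0.0003  0.0553]
```

Scaled: 0.03 m is 0.48, 0.018 m is 0.288.

Emit:
shift_gripper(steps={"segments":[[-0.008,0,0.48,0,0,0],[0,0,0.288,0,0,0],[0,0,0.112,0,0,0],[0,0,0,0,0,0]]})

```text
t: 17.3
ee_pos: [0.6535, -0.0253, 0.1394]
eef_rot: [0.0, 0.171, 0.985, 0.0]
force: [-0.2, 0.1, -0.5]
opening: 0.0557
finger_force: 0.0
```

Emit:
shift_gripper(steps={"segments":[[0,0,0,0,0,0],[0,0,0,0,0,0],[0,0,0,0,0,0],[0,0,0,0,0,0]]}, jaw=0.0, clamp_n=10)

```text
t: 17.8
ee_pos: [0.6537, -0.0259, 0.1396]
eef_rot: [0.0, 0.171, 0.985, 0.0]
force: [-0.5, -5.8, 4.2]
opening: 0.0356
finger_force: 10.0
```

Opening 36 mm: the bar is pinched at its ends. Swing the lid along the arc.

Scaled: 0.0121 m is 0.1936, 0.012 m is 0.192.

Emit:
shift_gripper(steps={"segments":[[0.184,0,-0.0624,0,0,0],[0.1888,0,-0.0464,0,0,0],[0.192,0,-0.0304,0,0,0],[0.1936,0,-0.0144,0,0,0],[0.1936,0,0.0016,0,0,0],[0.1936,0,0.0176,0,0,0],[0.1904,0,0.0336,0,0,0],[0.1872,0,0.0496,0,0,0],[0.1824,0,0.0656,0,0,0],[0.176,0,0.08,0,0,0]]})

```text
t: 19.05
ee_pos: [0.5425, 0.0143, 0.1335]
eef_rot: [0.0, 0.171, 0.985, 0.0]
force: [-1.5, -4.2, 1.6]
opening: 0.0359
finger_force: 10.0
```

Emit:
shift_gripper(steps={"segments":[[0.1696,0,0.096,0,0,0],[0.16,0,0.1088,0,0,0],[0.1504,0,0.1216,0,0,0],[0.1408,0,0.1344,0,0,0],[0.128,0,0.1456,0,0,0],[0.1152,0,0.1568,0,0,0],[0.1024,0,0.1648,0,0,0],[0.088,0,0.1728,0,0,0],[0,0,0,0,0,0]]})

```text
t: 20.18
ee_pos: [0.4801, 0.0368, 0.0636]
eef_rot: [-0.001, 0.171, 0.985, 0.0]
force: [-2.5, -3.4, -0.2]
opening: 0.0359
finger_force: 10.0
```

```bash
python3 - <<'E'
from h import *
rel(case(P,handle(0))[0]-[0,0,.015],down(P[2]+np.pi/2))
E
```

```text
 turn [ 0.0005 -0.0017 -0.0006] then shift [ 0.0101 -0.0001  0.0336]
```

Scaled: 0.0116 m is 0.1856, 0.0112 m is 0.1792.

Emit:
shift_gripper(steps={"segments":[[0.0736,0,0.1792,0,0,0],[0.0576,0,0.1856,0,0,0],[0.032,0,0.168,0,0,0],[0,0,0.032,0,0,0],[0,0,0.032,0,0,0],[0,0,0,0,0,0]]})

```text
t: 20.92
ee_pos: [0.4706, 0.0402, 0.0273]
eef_rot: [-0.001, 0.171, 0.985, 0.0]
force: [-7.9, -3.1, 2.4]
opening: 0.0361
finger_force: 10.0
```

```bash
python3 - <<'E'
from h import *
rel(case(P,handle(0))[0]-[0,0,.015],down(P[2]+np.pi/2))
E
```

```text
 turn [ 0.0005 -0.0021 -0.0007] then shift [ 0.     -0.0001 -0.0027]
```

Scaled: 0.002 m is 0.032.

Emit:
shift_gripper(steps={"segments":[[0,0,0.032,0,0,0],[0,0,0.032,0,0,0],[0,0,0,0,0,0]]})

```text
t: 21.3
ee_pos: [0.4721, 0.0397, 0.0244]
eef_rot: [0.001, 0.171, 0.985, 0.0]
force: [-4.8, -7.5, 12.4]
opening: 0.036
finger_force: 10.0
```

Emit:
shift_gripper(steps={"segments":[[0,0,0,0,0,0],[0,0,0,0,0,0],[0,0,0,0,0,0]]}, jaw=0.056)

```text
t: 21.68
ee_pos: [0.4713, 0.0403, 0.0231]
eef_rot: [0.0, 0.171, 0.985, 0.001]
force: [-0.0, 0.0, 1.0]
opening: 0.0555
finger_force: 0.0
```

Emit:
shift_gripper(steps={"segments":[[0,0,-0.8,0,0,0],[0,0,-0.64,0,0,0],[0,0,0,0,0,0]]})

```text
t: 22.05
ee_pos: [0.4726, 0.0402, 0.1157]
eef_rot: [0.003, 0.171, 0.985, 0.001]
force: [-0.2, 0.0, -0.9]
opening: 0.0557
finger_force: 0.0
```

Emit:
shift_gripper(steps={"segments":[[0,0,0,0,0,0],[0,0,0,0,0,0],[0,0,0,0,0,0]]}, jaw=0.0, clamp_n=10)

```text
t: 22.42
ee_pos: [0.4708, 0.04, 0.1123]
eef_rot: [-0.001, 0.171, 0.985, 0.0]
force: [0.4, 0.8, 0.4]
opening: 0.0296
finger_force: 0.0
```

```bash
python3 - <<'E'
from h import *
rel(case(P,[-.035,0,.07])[0],down(P[2]+np.pi/2))
E
```

```text
 turn [ 0.0005 -0.0014 -0.0008] then shift [-0.0487 -0.0001  0.0423]
```

Bar bottomed with 12 N. I'll check by pressing the lid top with the closed fingers.

Scaled: -0.025 m is -0.4, -0.024 m is -0.384.

Emit:
shift_gripper(steps={"segments":[[-0.4,0,0,0,0,0],[-0.384,0,0,0,0,0],[0,0,0.32,0,0,0],[0,0,0.24,0,0,0],[0,0,0,0,0,0]]}, jaw=0.0)

```text
t: 23.05
ee_pos: [0.5165, 0.0236, 0.0769]
eef_rot: [-0.001, 0.171, 0.985, 0.0]
force: [-0.7, -0.1, -0.5]
opening: 0.0005
finger_force: 0.0
```

Emit:
shift_gripper(steps={"segments":[[0,0,0.064,0,0,0],[0,0,0.064,0,0,0],[0,0,0,0,0,0],[0,0,0,0,0,0]]})

```text
t: 23.55
ee_pos: [0.5175, 0.0236, 0.0703]
eef_rot: [0.0, 0.171, 0.985, 0.001]
force: [0.3, 0.2, 1.1]
opening: 0.0008
finger_force: 0.7
```

Scaled: 0.0015 m is 0.024.

Emit:
shift_gripper(steps={"segments":[[0,0,0.024,0,0,0],[0,0,0.024,0,0,0],[0,0,0,0,0,0]]})

```text
t: 23.92
ee_pos: [0.5177, 0.0236, 0.0697]
eef_rot: [0.001, 0.171, 0.985, 0.001]
force: [-14.7, -0.3, 35.2]
opening: 0.0003
finger_force: 17.3
```

Emit:
shift_gripper(steps={"segments":[[0,0,-0.64,0,0,0],[0,0,-0.8,0,0,0],[0,0,0,0,0,0]]}, jaw=0.05)

```text
t: 24.3
ee_pos: [0.5188, 0.0235, 0.1605]
eef_rot: [0.003, 0.171, 0.985, 0.001]
force: [-0.2, 0.1, -0.8]
opening: 0.0272
finger_force: 0.0
```

```bash
python3 - <<'E'
from h import *
b=case(P,ball(1.269))[0];print(b)
# pinch along case x: tool y along case x ; yaw options P2 or P2+pi
for y in(P[2],P[2]+np.pi): rel(b+[0,0,.1],down(y),y)
h=np.array([ball(q) for q in np.linspace(1.269,0,15)]);d=np.diff(h,axis=0)*1e3
print(d.round(1)[:,1:].tolist())
print(sense()["q"])
E
```

```text
[0.61081047 0.18315292 0.03998818]
-0.34308911 turn [0.007  0.0024 1.5702] then shift [0.1813 0.0329 0.0205]
2.798503543589793 turn [-0.0024  0.007  -1.5714] then shift [-0.1813 -0.0329  0.0205]
[[-1.3, 7.7], [-2.0, 7.6], [-2.6, 7.4], [-3.3, 7.1], [-3.9, 6.8], [-4.5, 6.4], [-5.1, 6.0], [-5.6, 5.5], [-6.1, 5.0], [-6.5, 4.4], [-6.9, 3.8], [-7.2, 3.1], [-7.4, 2.5], [-7.6, 1.8]]
[-2.58153985e-02  2.70343379e-01  1.66777643e+00  1.00144190e-03
  1.19691945e+00 -1.25329569e+00]
```

Lid is shut hard (69.7 mm at 35 N). Blue instrument stands near the clamp ball, so I'll look from above the ball before choosing the grasp.

The rows are not in the units I measure in: shifts go in shares of 62.5 mm and turns go in shares of pi/2 rad. I convert before sending: -0.04 m is -0.64, 0.175 rad is 0.1114.

Emit:
shift_gripper(steps={"segments":[[0,0,-0.64,0,0,0.1114],[0,0,0,0,0,0.1114],[0,0,0,0,0,0.1114],[0,0,0,0,0,0.1114],[0,0,0,0,0,0.1114],[0,0,0,0,0,0.1114],[0,0,0,0,0,0.1114],[0,0,0,0,0,0.1114],[0,0,0,0,0,0.1082],[0,0,0,0,0,0]]}, jaw=0.05)

```text
t: 25.55
ee_pos: [0.517, 0.0234, 0.196]
eef_rot: [-0.001, 0.817, 0.576, -0.0]
force: [-0.1, -0.0, -0.5]
opening: 0.0503
finger_force: 0.0
```

Emit:
shift_gripper(steps={"segments":[[0.96,0.16,0,0,0,0],[0.96,0.16,0,0,0,0],[0.96,0.192,0,0,0,0],[0,0,0,0,0,0],[0,0,0,0,0,0],[0,0,0,0,0,0]]})

```text
t: 26.3
ee_pos: [0.6077, 0.1811, 0.1975]
eef_rot: [-0.0, 0.817, 0.576, 0.0]
force: [-0.5, 0.9, -0.3]
opening: 0.0505
finger_force: 0.0
```

```bash
python3 - <<'E'
from h import *
b=case(P,ball(1.269))[0];rel(b+[0,0,.1],down(P[2]))
m=model("wrist");I=cv2.cvtColor(imaging.get_image("wrist"),cv2.COLOR_RGB2BGR)
np.save("wm.npy",m,allow_pickle=True);cv2.imwrite("pics/w4raw.png",I)
print("ball",proj(m,b),"dev corner?",at_z(model("top"),[242.5,177.2],0))
t=cv2.imread("pics/top0.png")[125:200,175:255]
a=cv2.resize(I[60:340,110:450],None,fx=1.6,fy=1.6);c=cv2.resize(t,(240,225),interpolation=2)
o=np.zeros((448,784,3),np.uint8);o[:448,:544]=a;o[:225,544:]=c
s=cv2.imread("pics/side0.png")[155:235,265:345];o[225:,544:]=cv2.resize(s,(240,223),interpolation=2)
cv2.imwrite("pics/w4.png",o)
E
```

```text
 turn [ 0.0002 -0.001   0.0002] then shift [0.003  0.0022 0.0575]
ball [[280.07459486 188.51236171]] dev corner? [0.6539947  0.16455885 0.        ]
```

View pics/w4.png

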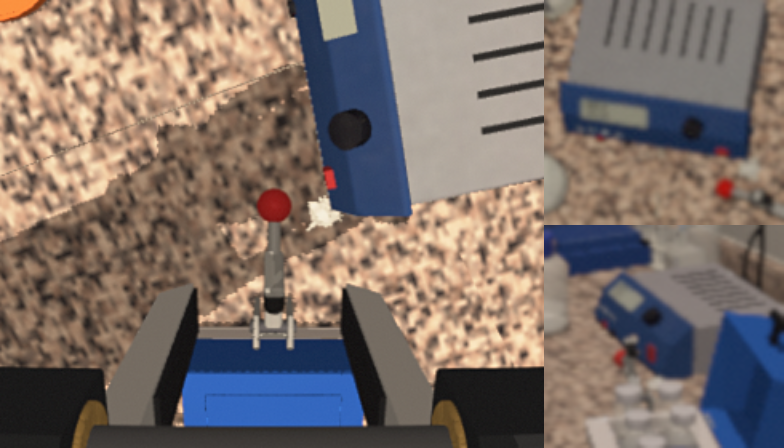

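Ball at raw (281,188), predicted (280,188.5): confirmed. The instrument's front edge sits right of it, base corner (316,192), top corner (366,194). Triangulating clearances.

```bash
python3 - <<'E'
from h import *
wm=np.load("wm.npy",allow_pickle=True).item();m=model("top")
def tri(a,b): return least_squares(lambda p:np.r_[(proj(wm,p)-a).ravel(),(proj(m,p)-b).ravel()],[.65,.17,.03])
Ri=np.array([[np.cos(P[2]),np.sin(P[2])],[-np.sin(P[2]),np.cos(P[2])]])
for n,a,b in(("bot",[316.2,192.5],[243,176.7]),("top",[366.2,194.4],[246,164.3])):
    s=tri(a,b);print(n,s.x.round(3),s.fun.round(1),"case",(Ri@(s.x[:2]-P[:2])).round(3))
for z in(0,.02,.04): p=at_z(wm,[316.2,192.5],z);print(z,(Ri@(p[:2]-P[:2])).round(4))
for z in(.05,.07,.09): p=at_z(wm,[366.2,194.4],z);print(z,(Ri@(p[:2]-P[:2])).round(4))
print(Ri@(case(P,ball(1.269))[0][:2]-P[:2]))
E
```

```text
bot [0.645 0.163 0.025] [ 0.6  0.1 -0.9  1.6] case [0.039 0.174]
top [0.69  0.15  0.044] [-0.4  0.   0.3 -1.2] case [0.085 0.177]
0 [0.0408 0.1686]
0.02 [0.0385 0.1732]
0.04 [0.0362 0.1778]
0.05 [0.0843 0.1782]
0.07 [0.079  0.1829]
0.09 [0.0737 0.1876]
[-1.36571449e-17  1.81914121e-01]
```

Scaled: 0.05 m is 0.8, 0.03 m is 0.48.

Emit:
shift_gripper(steps={"segments":[[0.048,0.04,0.48,0,0,0],[0,0,0.8,0,0,0],[0,0,0,0,0,0],[0,0,0,0,0,0]]}, jaw=0.032, clamp_n=10)

```text
t: 26.85
ee_pos: [0.6121, 0.184, 0.1196]
eef_rot: [0.0, 0.817, 0.576, 0.002]
force: [0.4, 0.3, 0.7]
opening: 0.0321
finger_force: 0.0
```

```bash
python3 - <<'E'
from h import *
b=case(P,ball(1.269))[0];rel(b-[0,0,.01],down(P[2]))
E
```

```text
 turn [ 0.002  -0.0024 -0.0001] then shift [-0.0013 -0.0009  0.0896]
```

Scaled: 0.03 m is 0.48, 0.02 m is 0.32.

Emit:
shift_gripper(steps={"segments":[[-0.016,-0.008,0.48,0,0,0],[0,0,0.48,0,0,0],[0,0,0.32,0,0,0],[0,0,0.144,0,0,0],[0,0,0,0,0,0]]})

```text
t: 27.48
ee_pos: [0.6109, 0.1836, 0.0288]
eef_rot: [-0.0, 0.817, 0.576, 0.001]
force: [-0.0, 1.0, 0.5]
opening: 0.0319
finger_force: 0.0
```

Emit:
shift_gripper(steps={"segments":[[0,0,0,0,0,0],[0,0,0,0,0,0],[0,0,0,0,0,0]]}, jaw=0.0, clamp_n=10)

```text
t: 27.85
ee_pos: [0.6115, 0.1836, 0.0292]
eef_rot: [0.0, 0.817, 0.576, 0.002]
force: [5.9, -0.6, 0.5]
opening: 0.0208
finger_force: 10.0
```

Scaled: -0.0077 m is -0.1232, -0.0076 m is -0.1216.

Emit:
shift_gripper(steps={"segments":[[-0.0208,0,-0.1232,0,0,0],[-0.032,0,-0.1216,0,0,0],[-0.0416,0,-0.1184,0,0,0],[-0.0528,0,-0.1136,0,0,0],[-0.0624,0,-0.1088,0,0,0],[-0.072,0,-0.1024,0,0,0],[-0.0816,0,-0.096,0,0,0],[0,0,0,0,0,0]]})

```text
t: 28.85
ee_pos: [0.6036, 0.1618, 0.0782]
eef_rot: [0.0, 0.818, 0.576, 0.001]
force: [6.1, -1.6, 0.7]
opening: 0.0209
finger_force: 10.0
```

```bash
python3 - <<'E'
from h import *
b=case(P,ball(1.269/2))[0];rel(b-[0,0,.01],down(P[2]))
E
```

```text
 turn [ 0.002  -0.0019 -0.0003] then shift [-0.0002 -0.0004 -0.0008]
```

Scaled: -0.0076 m is -0.1216, -0.0074 m is -0.1184.

Emit:
shift_gripper(steps={"segments":[[-0.0896,0,-0.088,0,0,0],[-0.0976,0,-0.08,0,0,0],[-0.104,0,-0.0704,0,0,0],[-0.1104,0,-0.0608,0,0,0],[-0.1152,0,-0.0496,0,0,0],[-0.1184,0,-0.04,0,0,0],[-0.1216,0,-0.0288,0,0,0],[-0.032,0,0,0,0,0],[-0.032,0,0,0,0,0],[0,0,0,0,0,0]]})

```text
t: 30.1
ee_pos: [0.5866, 0.1142, 0.1046]
eef_rot: [0.0, 0.817, 0.576, 0.002]
force: [3.1, 0.2, 8.3]
opening: 0.0207
finger_force: 10.0
```

```bash
python3 - <<'E'
from h import *
b=case(P,ball(0))[0];rel(b-[0,0,.01],down(P[2]))
E
```

```text
 turn [ 0.0026 -0.0027  0.0001] then shift [ 0.0031 -0.0004 -0.0004]
```

Scaled: -0.002 m is -0.032.

Emit:
shift_gripper(steps={"segments":[[-0.032,0,0,0,0,0],[-0.032,0,0,0,0,0],[0,0,0,0,0,0]]})

```text
t: 30.48
ee_pos: [0.5855, 0.1114, 0.1046]
eef_rot: [-0.0, 0.817, 0.576, 0.003]
force: [6.9, 7.2, 7.5]
opening: 0.0213
finger_force: 10.0
```

Emit:
shift_gripper(steps={"segments":[[0,0,0,0,0,0],[0,0,0,0,0,0],[0,0,0,0,0,0]]}, jaw=0.034)

```text
t: 30.85
ee_pos: [0.584, 0.11, 0.1029]
eef_rot: [-0.001, 0.817, 0.576, -0.0]
force: [0.3, -0.8, 1.1]
opening: 0.0341
finger_force: 0.0
```

Emit:
shift_gripper(steps={"segments":[[0.48,0,-0.48,0,0,0],[0.32,0,0,0,0,0],[0,0,0,0,0,0]]}, jaw=0.034)

```text
t: 31.22
ee_pos: [0.6008, 0.158, 0.1322]
eef_rot: [-0.001, 0.817, 0.577, -0.0]
force: [-0.6, 0.0, -0.6]
opening: 0.0339
finger_force: 0.0
```

Emit:
shift_gripper(steps={"segments":[[0,0,0,0,0,0],[0,0,0,0,0,0],[0,0,0,0,0,0]]}, jaw=0.0)

```text
t: 31.6
ee_pos: [0.601, 0.1566, 0.1332]
eef_rot: [-0.0, 0.818, 0.576, 0.0]
force: [0.3, -0.0, 0.5]
opening: 0.0074
finger_force: 0.0
```

```bash
python3 - <<'E'
from h import *
b=case(P,ball(0))[0];rel(b+case([0,0,P[2]],[0,.023,-.008])[0],down(P[2]))
m=model("wrist");print(proj(m,b));I=cv2.cvtColor(imaging.get_image("wrist"),cv2.COLOR_RGB2HSV)
k=cv2.inRange(I,(0,150,70),(8,255,255))|cv2.inRange(I,(172,150,70),(180,255,255))
print(cv2.connectedComponentsWithStats(k)[2:][0][1:].tolist(),cv2.connectedComponentsWithStats(k)[3][1:].round(1).tolist())
I=cv2.cvtColor(imaging.get_image("top"),cv2.COLOR_RGB2HSV);m=model("top")
k=cv2.inRange(I,(0,150,70),(8,255,255))|cv2.inRange(I,(172,150,70),(180,255,255))
n,_,s,c=cv2.connectedComponentsWithStats(k);print("top",proj(m,b),[(s[i,4],c[i].round(1)) for i in range(1,n) if 150<c[i][1]<260 and 200<c[i][0]<330])
E
```

```text
 turn [-0.0003 -0.0008 -0.0004] then shift [-0.0186  0.0003  0.0262]
[[278.33659885 302.09108908]]
[[52, 33, 1, 1, 1], [58, 34, 1, 1, 1], [318, 145, 10, 17, 126], [270, 285, 18, 34, 545], [455, 383, 58, 27, 655]] [[52.0, 33.0], [58.0, 34.0], [322.5, 152.5], [278.1, 302.0], [489.0, 399.4]]
top [[253.6737501  190.84827973]] []
```

Ball seen at (278.1,302.0) against (278.3,302.1) predicted for fully down. A gentle confirming push with the closed fingers makes sure.

Scaled: 0.026 m is 0.416, -0.004 m is -0.064.

Emit:
shift_gripper(steps={"segments":[[0,0,0.416,0,0,0],[0,0,0,0,0,0],[-0.224,0,0,0,0,0],[-0.064,0,0,0,0,0],[-0.048,0,0,0,0,0],[-0.032,0,0,0,0,0],[0,0,0,0,0,0]]}, jaw=0)

```text
t: 32.58
ee_pos: [0.5937, 0.1359, 0.1078]
eef_rot: [-0.0, 0.817, 0.576, 0.001]
force: [1.8, 2.4, 2.5]
opening: 0.0002
finger_force: 1.7
```

```bash
python3 - <<'E'
from h import *
rel(case(P,ball(0))[0],down(P[2]))
E
```

```text
 turn [ 0.0009 -0.0022  0.0003] then shift [-0.0197  0.0002 -0.0072]
```

Scaled: -0.002 m is -0.032.

Emit:
shift_gripper(steps={"segments":[[-0.032,0,0,0,0,0],[-0.032,0,0,0,0,0],[0,0,0,0,0,0]]}, jaw=0)

```text
t: 32.95
ee_pos: [0.5933, 0.1348, 0.1081]
eef_rot: [-0.001, 0.817, 0.577, 0.004]
force: [10.8, 21.4, -0.8]
opening: 0.0007
finger_force: 11.4
```

```bash
python3 - <<'E'
from h import *
rel(case(P,ball(0))[0],down(P[2]))
E
```

```text
 turn [ 0.0026 -0.0073  0.0012] then shift [-0.0185  0.0002 -0.0069]
```

Emit:
shift_gripper(steps={"segments":[[0.48,0,0,0,0,0],[0.48,0,-0.64,0,0,0],[0,0,-0.96,0,0,0],[0,0,0,0,0,0],[0,0,0,0,0,0]]})

```text
t: 33.58
ee_pos: [0.6118, 0.1879, 0.2065]
eef_rot: [-0.0, 0.817, 0.576, -0.0]
force: [-0.4, -0.6, -0.3]
opening: 0.0001
finger_force: 0.0
```

```bash
python3 - <<'E'
from h import *
m=model("wrist");b=case(P,ball(0))[0]
for n,U in(("wrist",[]),("top",[])):
    m=model(n);H=cv2.cvtColor(imaging.get_image(n),cv2.COLOR_RGB2HSV)
    k=cv2.inRange(H,(0,150,70),(8,255,255))|cv2.inRange(H,(172,150,70),(180,255,255))
    if n=="top":k=cv2.inRange(H,(9,180,100),(20,255,255))
    N,_,s,c=cv2.connectedComponentsWithStats(k);print(n,proj(m,b),[(int(s[i,4]),c[i].round(1).tolist()) for i in range(1,N) if s[i,4]>60],proj(m,[.4977,.3919,.014]))
E
```

```text
wrist [[278.74871529 291.14960504]] [(75, [313.3, 176.6]), (63, [278.0, 292.9]), (2040, [464.7, 385.2])] [[106.38744693  38.34197504]]
top [[253.6737501  190.84827973]] [(542, [168.5, 223.0])] [[168.61536869 222.58575531]]
```

The clamp is against its stop (21 N), the dish hasn't moved, and the robot is clear. Handing in.

```bash
python3 -c "
from station import r, imaging, sense
print(r.sign_off())"
```

```text
the job is handed in; nothing more can be done
None
```

The job is handed in at about 34 s: the short vial stands in the dish, six tall vials are in the case, the lid was shut first (checked at 35 N), and then the clamp was brought fully down (against its stop at 21 N).

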